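Swap the spent reagent bottle on the dosing unit for the full one

ROBOT

A 6-joint arm with a two-finger parallel gripper is mounted at the origin on the work surface. World frame = base frame: x ahead of the robot, y to its left, z up, the work surface at z = 0. Lengths are in m, angles in degrees, forces in N, time in s.
With the tool pointing down it reaches from about 0.375 to 0.9 m from the base axis. Payload 3.1 kg.
Tool frame: the origin (TCP) lies at the very end of the fingers, on their centre line; the grasp point (between the pads) lies 19 mm behind it; z points along the fingers, y is the line along which they close (so a half turn about z gives the same grasp; the last joint's range is limited). The gripper opens to 87 mm and grips with 3 to 60 N. Pads are 19 mm wide; open, the fingers measure 117 mm over their backs; the gripper's body (75 mm by 190 mm) begins 51 mm behind the grasp point.
Start: joints at [-84.196, 30.224, 82.088, -0, 67.689, -10.227], TCP at [0.173, -0.601, 0.202] pointing down, gripper open.
Joint ranges: [-176.69, 176.69], [-43.24, 126.21], [12.49, 139.97], [-82, 262], [0, 151.66], [-163.58, 163.58]. Speed limits (degrees/s): [159.86, 159.86, 180, 180, 180, 180].

INTERFACE

Orientations are given as a 3x3 rotation matrix whose columns are the frame's x, y, z axes.
In Python, from rig import readout, cams, bot gives the robot as it stands.
- The arm moves only by the shell command python3 -m inch 'ROWS'. ROWS is JSON, a list of rows, each a list of 5 numbers: the shift along the world's x, y, z in cm, then the turn about the world's z in degrees, then the finger opening in cm, from 0 to 8.7. In form: [[dx, dy, dz, twist, fingers], ...]. A call has 1 to 10 rows; each row is the pose to reach, as a shift and turn from the pose commanded when the call began; what a row does not reach only later rows make up. A row lasts 1/12 s, in which the tool goes at most 41.7 mm and 7.16 degrees, less where a joint would pass 70% of its speed; a pose out of reach is approached as far as the arm can. A call with a gripper value outside its range is refused whole. The fingers move at their own pace and stop on an object; the grip force is fixed at half the most. Time passes only in rows, so rows that repeat a pose let the fingers close. It gives the time, the measured TCP pose, the force, the opening and the grip force at its end, in the units of the state.
- readout.read_state(): the state, without advancing time (a new reading comes with each control period).
- cams.capture(name): name is "side" or "top"; returns a dict with "image" (420x560x3 uint8, blue, green, red), "intrinsics" (3x3 intrinsics, pixels), "k1" (the pictures are not rectified: a ray, as slopes to the right and down, at radius r is drawn at 1 + k1 r^2 times it, then the intrinsics apply), "xyz" and "rotation" of the camera in the world. Camera axes: x right, y down, z forward; pixel columns grow to the right and rows downward; lengths in m; the calibration is good to about 2 mm. A picture is of the moment at which its call begins. There is no depth.
- bot.hand_in(): hands the job in; it is judged then, once.
The state is a dict: "time_s": time; "joint_positions": joint angles; "qvel": joint speeds; "tau": joint torques, N m; "position": TCP position; "tcp_rot": TCP orientation; "force": force on the tool from outside, world axes, zero at the start; "moment": the same for the moment, N m; "opening": opening from 0.0 (shut) to 1.0 (fully open); "grasp_force": force on a finger pad.
Only numpy, scipy, OpenCV 4.12 (cv2) and the standard library are available. Lean on these libraries where they do the work, as an engineer would, in place of code of your own. Each camera call takes 0.05 s, during which the arm holds its last target. There are 200 camera calls.

TASK

The bottle clamped in the dosing unit is spent: open the clamp and move that bottle to the blue returns crate. Of the identical closed bottles on the grey mat just one is full: find it by lifting them, stand it upright on the clamp's seat, let go of it, and then turn the collar back until the jaws hold it tight. All the empty bottles must end standing upright in the crate, one to a compartment, and the beaker and wash bottle are to be left alone.

Things in the scene. Friction and masses are not known exactly. Their poses are not given: they have to be found in the camera images.
- bottle1: closed amber bottle, white and orange label; body 64 mm in diameter to 100 mm up, heavy foot, shoulder to 118, round black cap 38 mm in diameter from 118 to 150 mm up (grip from above). Origin: centre of the underside, z up. On the mat at first. Full 0.50 kg, empty 0.19 kg (each within 8%), same look. Of bottle1 to bottle6 one full and two or three empty ones are there, the rest absent (None).
- bottle2: same look, size and origin as bottle1; full, empty or absent (None); stands on the grey mat at the start.
- bottle3: same look, size and origin as bottle1; full, empty or absent (None); stands on the grey mat at the start.
- bottle4: same look, size and origin as bottle1; full, empty or absent (None); stands on the grey mat at the start.
- bottle5: same look, size and origin as bottle1; full, empty or absent (None); stands on the grey mat at the start.
- bottle6: same look, size and origin as bottle1; full, empty or absent (None); stands on the grey mat at the start.
- spent: the spent (empty, about 0.19 kg) bottle, same look, size and origin as bottle1, clamped in the holder at the start, its underside on the seat.
- mat: thin grey mat 310 x 190 mm, 1 mm thick, flat on the bench (look only); origin at its centre, x along its long side. The bottles to be tested stand on it about 100 mm apart.
- holder: bottle clamp base of the dosing unit, fixed to the bench: round white deck 148 mm in diameter, top 33 mm up, with a low white box (60 x 100 mm, 34 mm high) on its -x side, 78 to 138 mm off the axis. Origin on the bench at the clamp's axis, z up. A teal collar ring (176 mm in diameter) turns about it under the deck.
- seat: black rubber disc 62 mm in diameter and 3 mm thick on the clamp's axis, on which the bottle stands; origin at the centre of its underside: its top lies 3 mm above the origin, 36 mm above the bench.
- collar (a joint): turn of the teal collar about the clamp's axis, rad. 0: closed, jaws tight on a bottle (as at the start); counter-clockwise from above opens, to a stop at 1.05; the closing stop is at -0.06; let go there with a bottle clamped, it springs back to about 0. Moves the jaws together, 7 mm outward per rad. Stiff (4 to 5 N at the handle), else stays put. To close, turn it until it stops.
- handle (a point): point on the collar's upright handle post, 85 mm above the bench, 105 mm from the clamp's axis: round black grip 18 mm in diameter from 68 to 102 mm up (14 mm steel pin below). At collar 0 it stands at -0.5 rad about the holder's z from the holder's x axis, and goes round with the collar. The grip is round: the gripper need not turn with it.
- jaw1: steel clamp jaw 1 of three with a smooth nylon face, 18 mm wide, 34 to 76 mm above the bench, sliding radially at 60 degrees about the holder's z from its x axis, driven by the collar. Its face is 32 mm from the clamp's axis at collar 0, 39 mm at collar 1. Origin at collar 0 on the clamp's axis at bench height, x outward.
- jaw2: steel clamp jaw 2 of three with a smooth nylon face, 18 mm wide, 34 to 76 mm above the bench, sliding radially at 180 degrees about the holder's z from its x axis, driven by the collar. Its face is 32 mm from the clamp's axis at collar 0, 39 mm at collar 1. Origin at collar 0 on the clamp's axis at bench height, x outward.
- jaw3: steel clamp jaw 3 of three with a smooth nylon face, 18 mm wide, 34 to 76 mm above the bench, sliding radially at 300 degrees about the holder's z from its x axis, driven by the collar. Its face is 32 mm from the clamp's axis at collar 0, 39 mm at collar 1. Origin at collar 0 on the clamp's axis at bench height, x outward.
- crate: blue open returns crate fixed to the bench, 186 x 186 mm, 60 mm high, walls and floor 5 mm, one divider each way as high as the walls: four compartments 85 mm square, centred 45 mm from the crate's centre in its x and y. Origin at the centre of the underside; inner floor 5 mm above it. Empty at the start.
- beaker: loose glass beaker, 72 mm in diameter and 90 mm high, beyond the mat, not to be disturbed. Origin at the centre of the underside.
- wash: loose white wash bottle with a red cap, 60 mm in diameter and 150 mm high, beyond the mat, not to be disturbed. Origin at the centre of the underside.

How it is judged:
By the outcome, as a careful person would: the job done as asked, in the order asked, and still so for the second after the job is handed in, with the robot touching nothing.
Of bottle1, bottle4 only 1 to 2 are there at a start; the rules pass over those that are not, and their reading is None.
Of bottle2, bottle6 only 1 to 1 are there at a start; the rules pass over those that are not, and their reading is None.
Of bottle3, bottle5 only 1 to 1 are there at a start; the rules pass over those that are not, and their reading is None.
At some moment in a run one of bottle1, bottle2, bottle3, bottle4, bottle5, bottle6 may be knocked a few centimetres aside while the robot is not near it.
It also fails if it takes over 210 s, if anything falls off the work surface, if the arm or the gripper's body presses on something with over 40 N, if the wrist force passes 120 N, or if a joint passes its speed limit or range.

## Working session

There is one attempt and no reset: what is moved stays moved. The work goes in short steps, Python scripts to look and compute and a shell command to move; the robot and the scene stay as the last step left them, time stands still between calls to the robot, and variables do not carry over. Pictures are saved under pics/ and viewed, at most 14 in all, crops included, and the job is handed in when it is done.

```bash
ls; mkdir -p pics; cat > h.py <<'E'
import numpy as np, cv2
from rig import readout, cams, bot
def snap(n,f):
    c=cams.capture(n); cv2.imwrite('pics/'+f+'.png',c['image']); np.save('pics/'+f+'.npy',c,allow_pickle=True); return c
def load(f): return np.load('pics/'+f+'.npy',allow_pickle=True).item()
def px2w(c,u,v,z):
    K=np.array(c['intrinsics']); d=np.array([c['k1'],0,0,0,0.])
    # ponytail: drawn = (1+k1 r^2)*ray is the OpenCV model
    p=cv2.undistortPoints(np.array([[[u,v]]],float),K,d)[0,0]
    r=np.array(c['rotation'])@[p[0],p[1],1]; o=np.array(c['xyz']); return (o+r*(z-o[2])/r[2])
def w2px(c,P):
    R=np.array(c['rotation']); P=np.atleast_2d(P)
    return cv2.projectPoints(P.astype(float),cv2.Rodrigues(R.T)[0],-R.T@np.array(c['xyz'],float),np.array(c['intrinsics']),np.array([c['k1'],0,0,0,0.]))[0][:,0]
E
python3 - <<'E'
from h import *
for n in('top','side'):
    c=snap(n,n+'0'); print(n,c['xyz'],c['rotation'],c['intrinsics'],c['k1'])
print(readout.read_state())
E
```

```text
pics
top [0.52494388 0.00398792 0.96929845] [[ 0.00605367 -0.99674367  0.0804078 ]
 [-0.99987087 -0.00723039 -0.01435127]
 [ 0.01488591 -0.08031054 -0.99665873]] [[442.07964834   0.         286.38244797]
 [  0.         442.07964834 206.0068271 ]
 [  0.           0.           1.        ]] -0.08301187910173123
side [ 0.53795153 -0.89799403  0.85594053] [[ 0.99850474 -0.03887447  0.03843263]
 [-0.05454127 -0.66113571  0.74828125]
 [-0.00367985 -0.74925853 -0.6622674 ]] [[481.50734815   0.         291.40258262]
 [  0.         481.50734815 206.03612169]
 [  0.           0.           1.        ]] -0.017344914912350146
{'time_s': 0.1, 'joint_positions': array([-8.41955293e+01,  3.02729696e+01,  8.21484192e+01, -1.27378053e-03,
        6.76894847e+01, -1.02275294e+01]), 'qvel': array([ 0.02223044, -0.12304333, -0.15914172,  0.04502773,  0.11217819,
       -0.01940746]), 'tau': array([-6.73106797e-05, -4.40984702e+01, -1.77150053e+01,  6.35697646e-02,
        5.33947977e-02, -3.91030892e-05]), 'position': array([ 0.17255697, -0.59998604,  0.20108018]), 'tcp_rot': array([[ 9.61105299e-01,  2.76182110e-01, -2.16166821e-04],
       [ 2.76182005e-01, -9.61103429e-01,  1.92310434e-03],
       [ 3.23368340e-04, -1.90800716e-03, -9.99998127e-01]]), 'force': array([-0.53915742,  0.63979381,  0.15044612]), 'moment': array([-0.0371249 ,  0.01463308,  0.00461887]), 'grasp_force': 0.0, 'opening': 1.0000139092206164}
```

View pics/top0.png

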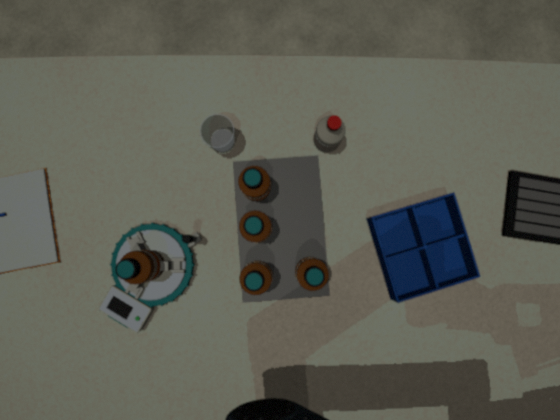

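View pics/side0.png

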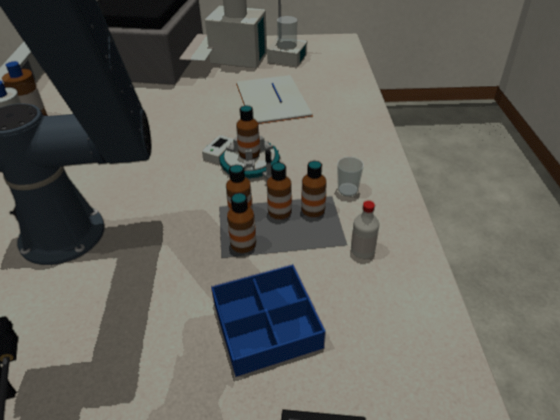

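The top view shows four mat bottles (caps near (252,178), (254,226), (254,281), (315,276)), the spent bottle's cap near (126,269), the handle near (193,239), and the crate around (423,246). The side view agrees with this.

```bash
python3 - <<'E'
from h import *
c=load('top0'); im=c['image']
hsv=cv2.cvtColor(im,cv2.COLOR_BGR2HSV)
m=cv2.inRange(hsv,(80,80,40),(100,255,255))
n,l,s,ce=cv2.connectedComponentsWithStats(m)
for i in range(1,n):
    if s[i,4]>60: print(s[i],ce[i],px2w(c,*ce[i],.15),px2w(c,*ce[i],.186))
b=cv2.inRange(hsv,(105,120,20),(125,255,255))
n,l,s,ce=cv2.connectedComponentsWithStats(b); i=1+np.argmax(s[1:,4])
pts=np.argwhere(l==i)[:,::-1].astype(np.float32); r=cv2.minAreaRect(pts)
print(r); 
for q in cv2.boxPoints(r): print(q,px2w(c,*q,.06))
cr=cv2.resize(im[150:330,95:335],(800,600),interpolation=cv2.INTER_CUBIC); cr=cv2.convertScaleAbs(cr,alpha=1.8)
cv2.imwrite('pics/crop0.png',cr)
E
```

```text
[244 169  17  17 224] [251.84375    177.15178571] [0.64467124 0.0570679  0.15      ] [0.63941042 0.05473556 0.186     ]
[245 217  17  17 234] [253.         224.88034188] [0.5555241  0.05381421 0.15      ] [0.5541804  0.05162484 0.186     ]
[ 111  223   83   85 1447] [152.09951624 262.61161023] [0.48424084 0.23986761 0.15      ] [0.48602933 0.22950305 0.186     ]
[306 268  17  17 226] [314.16371681 276.34070796] [ 0.46143401 -0.0597768   0.15      ] [ 0.46422464 -0.05697498  0.186     ]
[245 273  17  17 232] [253.25862069 280.99137931] [0.45236555 0.05222707 0.15      ] [0.45555464 0.05010744 0.186     ]
((423.27069091796875, 247.56886291503906), (88.40736389160156, 90.99349212646484), 73.3007583618164)
[366.99088 218.3028 ] [ 0.57397197 -0.17618538  0.06      ]
[454.14682 192.15602] [ 0.63014607 -0.3624414   0.06      ]
[479.5505  276.83493] [ 0.45276413 -0.4136506   0.06      ]
[392.39456 302.9817 ] [ 0.40013695 -0.22799223  0.06      ]
```

View pics/crop0.png

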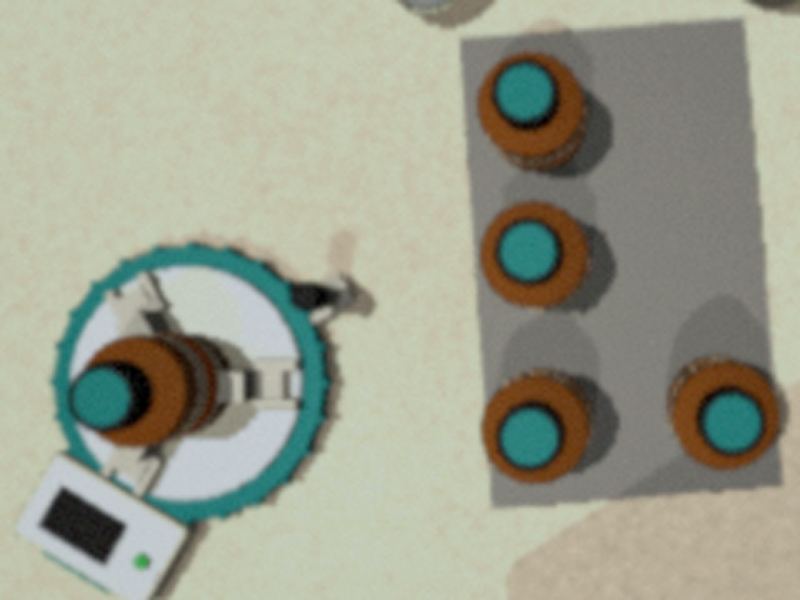

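The crop shows the clamp with jaws, the box at lower left, the handle grip at full-image (188,238), the spent cap at about (126.5,269.4), and clear gaps between the four mat bottles.

```bash
python3 - <<'E'
from h import *
c=load('top0'); s=load('side0')
m=cv2.inRange(cv2.cvtColor(c['image'],cv2.COLOR_BGR2HSV),(80,80,40),(100,255,255))
sub=m.copy(); sub[:,:112]=0; 
w=np.zeros_like(m); cv2.circle(w,(126,269),10,255,-1); p=np.argwhere((m>0)&(w>0)); u=p.mean(0)[::-1]
sp=px2w(c,*u,.186); print('spent',u,sp)
pts=[sp]
g=px2w(c,187,238.5,.102); print('grip top',g,np.degrees(np.arctan2(*(g-sp)[1::-1])),np.linalg.norm((g-sp)[:2]))
for a in (-66,-62,-58,-54): pts.append([sp[0]+.105*np.cos(np.radians(a)),sp[1]+.105*np.sin(np.radians(a)),.102])
pts+= [[.6447,.0571,.151],[.5555,.0538,.151],[.4524,.0522,.151],[.4614,-.0598,.151]]
C=np.array([.5143,-.2951,0]);a=np.radians(16.5);A=np.array([np.cos(a),np.sin(a),0]);B=np.array([-np.sin(a),np.cos(a),0])
for i in(-1,1):
  for j in(-1,1): print(C+.045*(i*A+j*B)); pts.append(C+.093*(i*A+j*B)+[0,0,.06])
o=[]
for cc,(x0,y0,w,h) in((c,(100,160,400,150)),(s,(190,90,200,290))):
    im=cv2.convertScaleAbs(cc['image'],alpha=1.8); k=2 
    im=cv2.resize(im,None,fx=k,fy=k,interpolation=cv2.INTER_CUBIC)
    for q in w2px(cc,pts): cv2.circle(im,tuple(np.int32((q+.5)*k)),1,(255,0,255),-1)
    o.append(im[y0*k:(y0+h)*k,x0*k:(x0+w)*k])
cv2.imwrite('pics/o1.png',o[0]);cv2.imwrite('pics/o2.png',o[1])
E
```

```text
spent [124.72016461 268.97530864] [0.47418226 0.27836601 0.186     ]
grip top [0.52962896 0.18586298 0.102     ] -59.06135539894695 0.10784779872341252
[ 0.4839338  -0.35102758  0.        ]
[ 0.45837242 -0.2647338   0.        ]
[ 0.57022758 -0.3254662   0.        ]
[ 0.5446662  -0.23917242  0.        ]
```

View pics/o1.png

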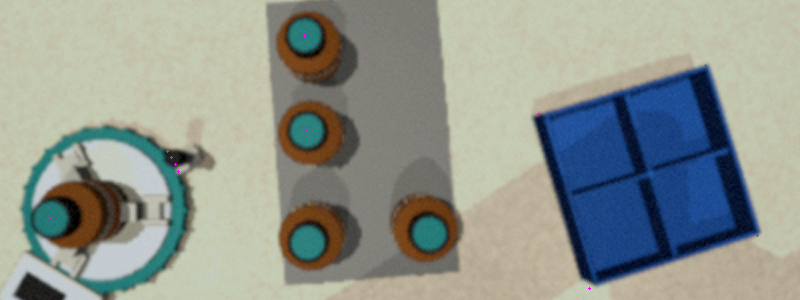

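View pics/o2.png

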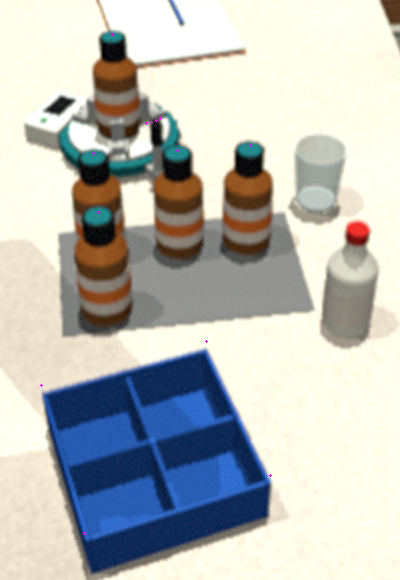

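Overlays: the bottle caps match in both views, and the true spent cap centre is about (125.5,269). The crate corners are about 5 px off in the side view, because the top-view mask includes the wall's foot. I'll fit the crate as a 3D box silhouette in both views.

```bash
python3 - <<'E'
from h import *
from scipy.optimize import minimize
cs=[load('top0'),load('side0')]; ms=[]
for c in cs:
    b=cv2.inRange(cv2.cvtColor(c['image'],cv2.COLOR_BGR2HSV),(105,120,20),(125,255,255))
    n,l,s,ce=cv2.connectedComponentsWithStats(b); 
    i=1+np.argmax(s[1:,4]); m=np.uint8(l==i)
    h=cv2.convexHull(np.argwhere(m)[:,::-1].astype(np.int32)); m[:]=0; cv2.fillConvexPoly(m,h,1); print(s[i]); ms.append(m)
def cost(p,out=False):
    a=np.radians(p[2]); P=[[p[0]+.093*(i*np.cos(a)-j*np.sin(a)),p[1]+.093*(i*np.sin(a)+j*np.cos(a)),z] for i in(-1,1) for j in(-1,1) for z in(0,.06)]
    t=[]
    for c,m in zip(cs,ms):
        q=cv2.convexHull(w2px(c,P).astype(np.float32)); r=np.zeros_like(m); cv2.fillConvexPoly(r,np.int32(np.round(q*16)),1,shift=4); t.append(int((r!=m).sum()))
    return t if out else sum(t)
r=minimize(cost,[.514,-.295,16.5],method='Nelder-Mead',options=dict(initial_simplex=[[.514,-.295,16.5],[.52,-.295,16.5],[.514,-.305,16.5],[.514,-.295,14]]))
p=r.x; print(p,cost(p,True)); a=np.radians(p[2])
for i in(-1,1):
  for j in(-1,1): print(p[0]+.045*(i*np.cos(a)-j*np.sin(a)),p[1]+.045*(i*np.sin(a)+j*np.cos(a)))
E
```

```text
[ 368  193  111  109 7947]
[ 212  265  113  111 8329]
[ 0.51457794 -0.30182514 16.69949972] [404, 406]
0.4844066635333192 -0.3578581138101884
0.45854496943772727 -0.2716538634596052
0.5706109138839024 -0.3319964197145965
0.5447492197883105 -0.24579216936401327
```

```bash
python3 -m inch '[[0,0,4,0,8.7],[0,0,8,0,8.7],[0,0,12,0,8.7],[0,0,12,0,8.7]]'
```

```text
time_s: 0.43
position: [0.1733, -0.6053, 0.3311]
tcp_rot: [[0.961, 0.276, 0.002], [0.276, -0.961, -0.017], [-0.003, 0.017, -1.0]]
force: [0.2, -0.3, 1.5]
opening: 1.004
grasp_force: 0.0
```

```bash
python3 -m inch '[[33,30,0,-44.5,5],[33,30,0,-44.5,5],[33,30,0,-44.5,5],[33,30,0,-44.5,5],[33,30,0,-44.5,5],[33,30,0,-44.5,5],[33,30,0,-44.5,5],[33,30,0,-44.5,5],[33,30,0,-44.5,5],[33,30,0,-44.5,5]]' >/dev/null
python3 -m inch '[[2.6,48.8,0,0,5],[2.6,48.8,0,0,5],[2.6,48.8,0,0,5],[2.6,48.8,0,0,5],[2.6,48.8,0,0,5],[2.6,48.8,0,0,5],[2.6,48.8,0,0,5],[2.6,48.8,0,0,5],[2.6,48.8,0,0,5],[2.6,48.8,0,0,5]]' >/dev/null
python3 -m inch '[[0,0,0,0,5],[0,0,0,0,5],[0,0,0,0,5],[0,0,0,0,5],[0,0,0,0,5]]'
```

```text
time_s: 2.52
position: [0.4966, 0.0881, 0.3218]
tcp_rot: [[0.878, -0.479, -0.0], [-0.479, -0.878, -0.0], [-0.0, 0.0, -1.0]]
force: [0.1, 0.4, 0.3]
opening: 0.572
grasp_force: 0.0
```

```bash
python3 -m inch '[[3.2,9.9,0,0,5],[3.2,9.9,0,0,5],[3.2,9.9,0,0,5],[3.2,9.9,-4,0,5],[3.2,9.9,-8,0,5],[3.2,9.9,-12,0,5],[3.2,9.9,-16,0,5],[3.2,9.9,-18,0,5],[3.2,9.9,-18,0,5],[3.2,9.9,-18,0,5]]'
python3 - <<'E'
from h import *
t=snap('top','t1');s=snap('side','s1')
a=cv2.resize(t['image'][190:310,90:240],(600,480),interpolation=3)[:, :400]; b=cv2.resize(s['image'][90:210,200:300],(400,480),interpolation=3)
cv2.imwrite('pics/h1.png',cv2.convertScaleAbs(np.hstack([a,b]),alpha=1.7))
E
```

```text
time_s: 3.35
position: [0.5285, 0.1872, 0.1412]
tcp_rot: [[0.878, -0.479, -0.002], [-0.479, -0.878, -0.0], [-0.002, 0.001, -1.0]]
force: [-0.4, 0.7, 0.6]
opening: 0.572
grasp_force: 0.0
```

View pics/h1.png

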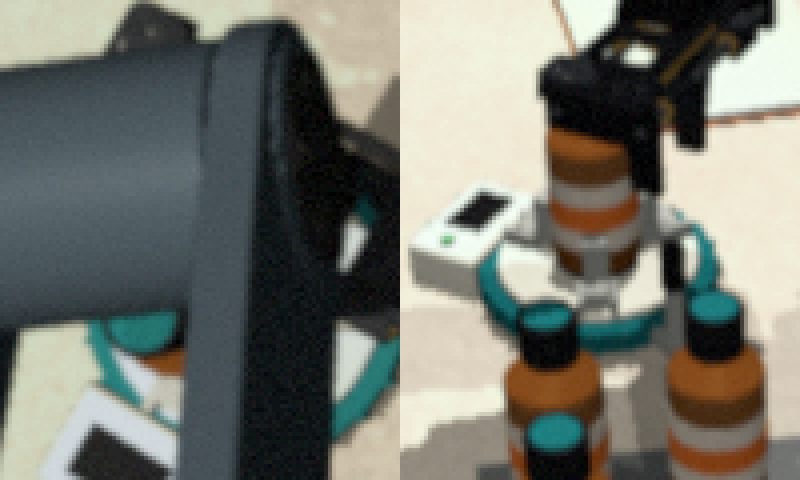

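The side view shows both fingertips straddling the black grip (grip at crop (672,245), tips at (645,190) and (690,145)). I'll descend and close.

```bash
python3 -m inch '[[0,0,-3,0,5],[0,0,-5.3,0,5],[0,0,-5.3,0,5],[0,0,-5.3,0,0.5],[0,0,-5.3,0,0.5],[0,0,-5.3,0,0.5],[0,0,-5.3,0,0.5],[0,0,-5.3,0,0.5]]'
python3 - <<'E'
from h import *
p=readout.read_state()['position']; H=np.array([.4742,.277]); d=p[:2]-H; print(np.hypot(*d),np.degrees(np.arctan2(d[1],d[0])))
for t in range(6,66,6):
    a=np.radians(t); e=np.array([[np.cos(a),-np.sin(a)],[np.sin(a),np.cos(a)]])@d-d; print(t,np.round(e*100,1))
E
```

```text
time_s: 4.12
position: [0.5294, 0.1888, 0.0903]
tcp_rot: [[0.879, -0.477, 0.003], [-0.477, -0.879, 0.0], [0.002, -0.002, -1.0]]
force: [-0.3, -0.5, -0.1]
opening: 0.284
grasp_force: 0.0
0.10403394227618419 -57.967125575050765
6 [0.9 0.6]
12 [1.7 1.3]
18 [2.5 2.1]
24 [3.1 3. ]
30 [3.7 3.9]
36 [4.1 4.9]
42 [4.5 6. ]
48 [4.7 7. ]
54 [4.9 8.1]
60 [4.9 9.2]
```

```bash
python3 -m inch '[[0,0,-0.2,0,0.5],[0,0,-0.2,0,0.5],[0,0,-0.2,0,0.5],[0,0,-0.2,0,0.5],[0,0,-0.2,0,0.5]]'
python3 -m inch '[[0.9,0.6,-0.2,0,0.5],[1.7,1.3,-0.2,0,0.5],[2.5,2.1,-0.2,0,0.5],[3.1,3.0,-0.2,0,0.5],[3.7,3.9,-0.2,0,0.5]]'
python3 -m inch '[[0.4,1.0,0,0,0.5],[0.8,2.1,0,0,0.5],[1.0,3.1,0,0,0.5],[1.2,4.2,0,0,0.5],[1.2,5.3,0,0,0.5],[1.2,5.7,0,0,0.5],[1.2,5.7,0,0,0.5]]'
```

```text
time_s: 4.53
position: [0.5284, 0.1886, 0.0868]
tcp_rot: [[0.879, -0.477, -0.0], [-0.477, -0.879, -0.0], [-0.0, 0.0, -1.0]]
force: [0.7, 0.1, 0.3]
opening: 0.066
grasp_force: 0.0
time_s: 4.95
position: [0.5659, 0.2281, 0.0849]
tcp_rot: [[0.879, -0.477, -0.0], [-0.477, -0.879, -0.0], [-0.0, 0.0, -1.0]]
force: [-0.0, 0.6, 0.6]
opening: 0.052
grasp_force: 0.0
time_s: 5.53
position: [0.577, 0.286, 0.0849]
tcp_rot: [[0.88, -0.475, -0.0], [-0.475, -0.88, 0.0], [-0.0, -0.0, -1.0]]
force: [-0.1, -0.3, 0.0]
opening: 0.063
grasp_force: 0.0
```

The fingers closed on nothing, so I missed the handle. Back up and look.

```bash
python3 -m inch '[[0,0,4,0,6],[0,0,8,0,6],[0,0,14,0,6],[6,-8,18,0,6],[10,-22,18,0,6],[10,-22,18,0,6],[10,-22,18,0,6],[10,-22,18,0,6],[10,-22,18,0,6]]'
python3 - <<'E'
from h import *
t=snap('top','t2');s=snap('side','s2')
a=cv2.resize(t['image'][200:320,100:225],(500,480),interpolation=3)[:, :400]; b=cv2.resize(s['image'][90:210,200:300],(400,480),interpolation=3)
cv2.imwrite('pics/h2.png',cv2.convertScaleAbs(np.hstack([a,b]),alpha=1.7))
E
```

```text
time_s: 6.28
position: [0.6767, 0.0639, 0.2651]
tcp_rot: [[0.879, -0.477, -0.001], [-0.477, -0.879, -0.0], [-0.001, 0.001, -1.0]]
force: [0.5, -0.0, 0.0]
opening: 0.642
grasp_force: 0.0
```

View pics/h2.png

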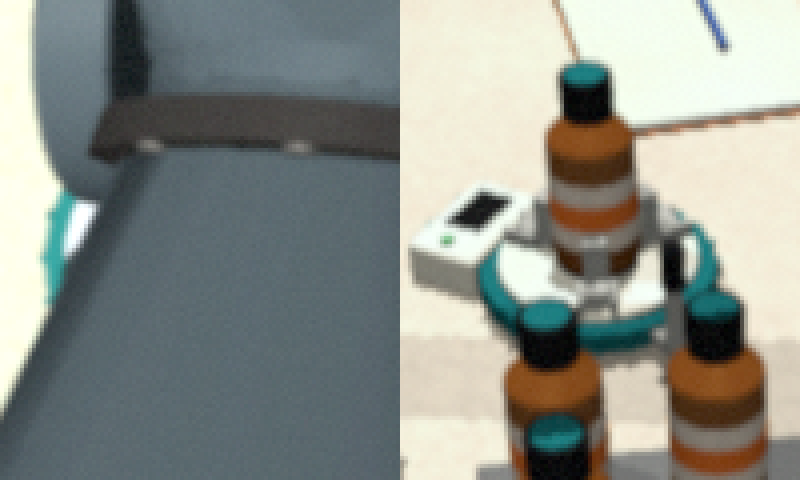

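Grip in the side view: top at full-image (267.8,149.5), bottom at (268.3,162.5). The collar has not moved. I'll triangulate.

```bash
python3 - <<'E'
from h import *
c=load('top0');s=load('side0');H=np.array([.4742,.277])
def sh(n,p): d=p[:2]-H; print(n,p.round(4),np.hypot(*d).round(4),np.degrees(np.arctan2(d[1],d[0])).round(1))
sh('side top',px2w(s,267.8,149.7,.102)); sh('side bot',px2w(s,268.3,162,.068))
for u in (183,185,187,189,192): sh(('top',u),px2w(c,u,238.5,.102))
sh('bot',px2w(c,195,238,.068))
# pixel dump of dark pixels near
g=cv2.cvtColor(c['image'],6); print(g[230:248,178:208])
E
```

```text
side top [0.5301 0.1892 0.102 ] 0.104 -57.5
side bot [0.5301 0.1791 0.068 ] 0.1127 -60.3
('top', 183) [0.5296 0.1937 0.102 ] 0.1 -56.4
('top', 185) [0.5296 0.1898 0.102 ] 0.1033 -57.6
('top', 187) [0.5296 0.1859 0.102 ] 0.1067 -58.7
('top', 189) [0.5297 0.1819 0.102 ] 0.1101 -59.7
('top', 192) [0.5297 0.176  0.102 ] 0.1152 -61.2
bot [0.531  0.1766 0.068 ] 0.1153 -60.5
[[ 77  90  94  96 101 104 107 108 107 108 107 108 108 108 109 104 102  97
   96  95  97  98 104 108 110 108 110 108 109 109]
 [ 64  81  91  95  97 101 102 106 107 106 108 108 109 109 107 103 100  97
   92  87  92  93 102 108 109 110 110 108 109 109]
 [ 45  64  82  89  94  96  99 103 104 106 107 109 108 107 103  99  97  95
   89  77  80  82  92 103 109 109 109 109 108 108]
 [ 39  45  62  71  77  86  91  98 100 101 101 103 105 102  99  96  94  93
   89  75  70  66  76  95 106 109 109 108 107 107]
 [ 47  44  49  51  51  61  67  70  74  73  76  78  85  86  88  90  91  93
   93  86  71  57  60  78  96 106 108 108 106 107]
 [ 55  52  45  38  28  32  37  36  39  38  38  41  49  56  65  73  79  85
   89  92  78  58  48  60  78 
[... 821 characters left out ...]
 48  59  74  78  66  52
   51  55  57  58  62  64  65  65  66  64  71  89]
 [ 79  59  56  56  56  52  49  44  37  38  50  71  83  90  94  94  75  60
   59  65  70  72  72  72  73  70  67  67  78  98]
 [ 93  71  58  55  58  58  56  54  49  53  71  89  99 100  97  87  71  63
   73  87  92  92  92  95  91  82  75  79  93 104]
 [102  82  61  55  57  57  57  57  54  59  78  93  95  89  80  75  72  77
   91 101 105 104 106 106 105 100  95  98 103 108]
 [109  93  71  58  58  59  56  56  56  57  69  77  76  68  64  73  87  97
  103 107 108 106 108 109 108 107 106 106 110 110]
 [111 104  87  70  58  58  58  57  57  54  55  51  52  53  62  83  99 105
  108 109 110 110 109 109 110 108 108 111 109 111]]
```

```bash
python3 - <<'E'
from h import *
s=load('side0'); t=np.array([.5285,.1872,.1412]); y=np.array([-.479,-.878,0])
for k in(-.04,-.025,0,.025,.04): print(k,w2px(s,t+k*y))
print(px2w(s,261.25,137.5,.1412),px2w(s,272.5,126.25,.1412))
E
```

```text
-0.04 [[273.50896212 130.64128611]]
-0.025 [[270.9825936  133.37505417]]
0 [[266.68330592 138.02773993]]
0.025 [[262.26940291 142.80505539]]
0.04 [[259.56415949 145.73332816]]
[0.51403143 0.19062114 0.1412    ] [0.54547122 0.24476313 0.1412    ]
```

Observed fingertips sit about 6 px higher than the state implies, so the real fingertip contact may be higher than I assumed. I'll go about 15 mm deeper, which has clearance all round.

```bash
python3 -m inch '[[-14.7,12.3,0,0,5],[-14.7,12.3,0,0,5],[-14.7,12.3,0,0,5],[-14.7,12.3,0,0,5],[-14.7,12.3,0,0,5],[-14.7,12.3,0,0,5],[-14.7,12.3,-4,0,5],[-14.7,12.3,-8,0,5],[-14.7,12.3,-12,0,5],[-14.7,12.3,-13,0,5]]' >/dev/null
python3 -m inch '[[0,0,-2,0,5],[0,0,-4,0,5],[0,0,-6,0,5],[0,0,-6.2,0,5],[0,0,-6.2,0,5]]'
python3 -m inch '[[0,0,0,0,0.5],[0,0,0,0,0.5],[0,0,0,0,0.5],[0,0,0,0,0.5],[0,0,0,0,0.5],[0,0,0,0,0.5],[0,0,0,0,0.5],[0,0,0,0,0.5]]'
```

```text
time_s: 7.63
position: [0.5298, 0.1888, 0.0724]
tcp_rot: [[0.879, -0.477, -0.002], [-0.477, -0.879, -0.0], [-0.001, 0.001, -1.0]]
force: [0.4, 0.3, 0.6]
opening: 0.572
grasp_force: 0.0
time_s: 8.3
position: [0.5301, 0.1887, 0.0731]
tcp_rot: [[0.879, -0.476, 0.001], [-0.476, -0.879, -0.001], [0.001, 0.0, -1.0]]
force: [-0.1, -3.1, 2.4]
opening: 0.193
grasp_force: 30.0
```

Gripped (opening 17 mm, 30 N). Now I turn the collar.

```bash
python3 -m inch '[[0.4,0.3,0,0,0.5],[0.9,0.6,0,0,0.5],[1.3,1.0,0,0,0.5],[1.7,1.3,0,0,0.5],[2.1,1.7,0,0,0.5],[2.5,2.1,0,0,0.5],[2.8,2.5,0,0,0.5],[3.1,3.0,0,0,0.5],[3.4,3.4,0,0,0.5],[3.7,3.9,0,0,0.5]]'
python3 -m inch '[[0.2,0.5,0,0,0.5],[0.4,1.0,0,0,0.5],[0.6,1.5,0,0,0.5],[0.8,2.1,0,0,0.5],[0.9,2.6,0,0,0.5],[1.0,3.1,0,0,0.5],[1.1,3.6,0,0,0.5],[1.2,4.2,0,0,0.5],[1.2,4.7,0,0,0.5],[1.2,5.1,0,0,0.5]]'
```

```text
time_s: 9.13
position: [0.5688, 0.2246, 0.0731]
tcp_rot: [[0.881, -0.474, 0.003], [-0.473, -0.881, -0.006], [0.005, 0.004, -1.0]]
force: [2.5, -11.6, 2.4]
opening: 0.192
grasp_force: 30.0
time_s: 9.97
position: [0.5794, 0.277, 0.0732]
tcp_rot: [[0.88, -0.475, 0.0], [-0.475, -0.88, -0.005], [0.002, 0.004, -1.0]]
force: [0.2, -7.7, 4.9]
opening: 0.193
grasp_force: 30.0
```

```bash
python3 -m inch '[[0,0,0,0,5],[0,0,0,0,6],[0,0,0,0,6],[0,0,0,0,6],[0,0,0,0,6],[0,0,4,0,6],[0,0,8,0,6],[0,0,12,0,6],[0,0,15,0,6],[0,0,15,0,6]]'
python3 -m inch '[[-5.0,0,0,0,7],[-10.5,0,0,0,7],[-10.5,0,0,0,7],[-10.5,0,0,0,7],[-10.5,0,-3,0,7],[-10.5,0,-5,0,7],[-10.5,0,-6.6,0,7],[-10.5,0,-6.6,0,7],[-10.5,0,-6.6,0,7]]'
```

```text
time_s: 10.8
position: [0.5835, 0.2808, 0.2308]
tcp_rot: [[0.879, -0.476, 0.015], [-0.476, -0.879, 0.005], [0.011, -0.011, -1.0]]
force: [0.9, 0.4, 0.2]
opening: 0.683
grasp_force: 0.0
time_s: 11.55
position: [0.4739, 0.279, 0.1557]
tcp_rot: [[0.879, -0.477, -0.002], [-0.477, -0.879, -0.001], [-0.001, 0.001, -1.0]]
force: [1.1, 0.2, 0.3]
opening: 0.807
grasp_force: 0.0
```

```bash
python3 -m inch '[[0,-0.1,0,0,2],[0,-0.1,0,0,2],[0,-0.1,0,0,2],[0,-0.1,0,0,2],[0,-0.1,0,0,2],[0,-0.1,0,0,2],[0,-0.1,0,0,2],[0,-0.1,0,0,2],[0,-0.1,0,0,2]]'
```

```text
time_s: 12.3
position: [0.474, 0.2781, 0.1571]
tcp_rot: [[0.879, -0.477, 0.001], [-0.477, -0.879, -0.0], [0.0, -0.0, -1.0]]
force: [-0.2, -0.7, 3.1]
opening: 0.424
grasp_force: 30.0
```

```bash
python3 -m inch '[[0,0,1,0,2],[0,0,3,0,2],[0,0,6,0,2],[0,0,9,0,2],[0,0,12,0,2],[0,0,15,0,2],[0,0,15,0,2],[0,0,15,0,2],[0,0,15,0,2]]'
```

```text
time_s: 13.05
position: [0.4727, 0.2778, 0.3057]
tcp_rot: [[0.879, -0.477, -0.002], [-0.477, -0.879, -0.001], [-0.002, 0.002, -1.0]]
force: [-0.5, 0.3, -1.5]
opening: 0.427
grasp_force: 30.0
```

```bash
python3 -m inch '[[0.2,-2,0,0,2],[0.4,-6,0,0,2],[0.6,-10,0,0,2],[0.8,-14,0,0,2],[1,-18,0,0,2],[1.1,-22,0,0,2],[1.1,-26,0,0,2],[1.1,-30,0,0,2],[1.1,-34,0,0,2],[1.1,-38,0,0,2]]' >/dev/null
python3 -m inch '[[0,-4,0,0,2],[0,-8,0,0,2],[0,-12,0,0,2],[0,-16,0,0,2],[0,-20,0,0,2],[0,-23,0,0,2],[0,-25,0,0,2],[0,-25.6,0,0,2],[0,-25.6,0,0,2],[0,-25.6,0,0,2]]'
```

```text
time_s: 14.72
position: [0.4841, -0.3562, 0.3048]
tcp_rot: [[0.879, -0.477, -0.003], [-0.477, -0.879, 0.004], [-0.004, -0.002, -1.0]]
force: [0.3, 1.2, -3.0]
opening: 0.423
grasp_force: 30.0
```

```bash
python3 -m inch '[[0,-0.1,-4,0,2],[0,-0.1,-8,0,2],[0,-0.1,-12,0,2],[0,-0.1,-15,0,2],[0,-0.1,-17,0,2],[0,-0.1,-17.6,0,2],[0,-0.1,-17.8,0,2],[0,-0.1,-17.8,0,2],[0,-0.1,-17.8,0,2]]'
python3 -m inch '[[0,0,0,0,7],[0,0,0,0,7],[0,0,0,0,7],[0,0,0,0,7],[0,0,0,0,7],[0,0,2,0,7],[0,0,6,0,7],[0,0,10,0,7],[0,0,12,0,7],[0,0,12,0,7]]'
```

```text
time_s: 15.47
position: [0.4861, -0.3592, 0.1305]
tcp_rot: [[0.879, -0.476, 0.003], [-0.476, -0.879, -0.003], [0.003, 0.001, -1.0]]
force: [0.3, -0.4, -0.7]
opening: 0.421
grasp_force: 30.0
time_s: 16.3
position: [0.4876, -0.3617, 0.2551]
tcp_rot: [[0.879, -0.477, 0.009], [-0.477, -0.879, -0.009], [0.012, 0.004, -1.0]]
force: [0.2, -0.2, 0.5]
opening: 0.799
grasp_force: 0.0
```

```bash
cat >> h.py <<'E'
def caps(f,z=.151):
    c=snap('top',f); m=cv2.inRange(cv2.cvtColor(c['image'],cv2.COLOR_BGR2HSV),(80,80,40),(100,255,255))
    n,l,s,ce=cv2.connectedComponentsWithStats(m)
    for i in range(1,n):
        if 60<s[i,4]<400: print(s[i],px2w(c,*ce[i],z).round(4))
    return c
E
python3 - <<'E'
from h import *
c=caps('t3'); s=snap('side','s3')
cv2.imwrite('pics/v3.png',cv2.convertScaleAbs(np.hstack([c['image'][:,100:500],s['image'][:,60:460]]),alpha=1.6))
E
```

```text
[244 169  17  17 227] [0.6447 0.0568 0.151 ]
[245 217  17  17 236] [0.5554 0.0538 0.151 ]
[307 269  16  16 214] [ 0.4612 -0.0601  0.151 ]
[245 273  17  17 224] [0.4527 0.0522 0.151 ]
```

View pics/v3.png

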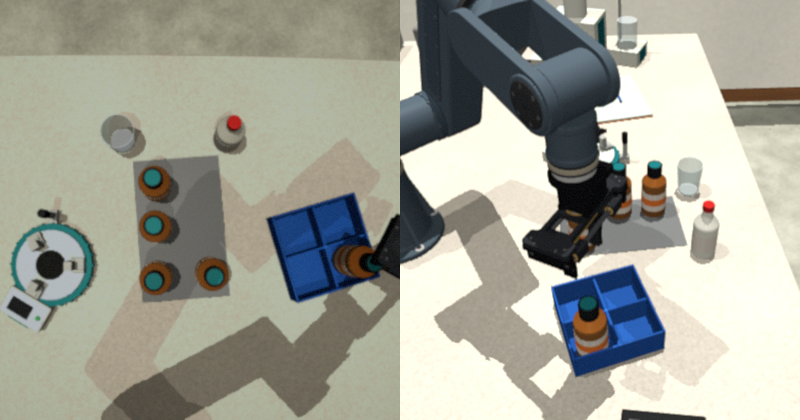

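The spent bottle stands in the crate's lower-right compartment (top-view full-image (465,260)). The jaws are open with the seat empty, and the mat bottles have not moved. Next I lift the nearest bottle.

```bash
python3 -m inch '[[-2.4,4,0,0,7],[-2.4,8,0,0,7],[-2.4,12,0,0,7],[-2.4,16,0,0,7],[-2.4,20,0,0,7],[-2.4,24,0,0,7],[-2.4,28,0,0,7],[-2.4,29.8,0,0,7],[-2.4,29.8,0,0,7],[-2.4,29.8,0,0,7]]'
python3 -m inch '[[0,0,-4,0,7],[0,0,-8,0,7],[0,0,-9,0,7],[0,0,-9,0,7],[0,0,-9,0,7]]'
```

```text
time_s: 17.23
position: [0.4597, -0.0598, 0.2473]
tcp_rot: [[0.88, -0.474, -0.003], [-0.474, -0.88, 0.001], [-0.003, 0.001, -1.0]]
force: [-0.4, -0.3, -0.4]
opening: 0.803
grasp_force: 0.0
time_s: 17.65
position: [0.4606, -0.0621, 0.1576]
tcp_rot: [[0.878, -0.478, -0.002], [-0.478, -0.878, 0.001], [-0.002, 0.001, -1.0]]
force: [1.0, 0.0, 1.0]
opening: 0.81
grasp_force: 0.0
```

Descend the rest, close, and lift (bottle bottom to about 0.18).

```bash
python3 -m inch '[[0,0.2,-2,0,7],[0,0.2,-3.6,0,7],[0,0.2,-3.6,0,2],[0,0.2,-3.6,0,2],[0,0.2,-3.6,0,2],[0,0.2,-3.6,0,2],[0,0.2,-3.6,0,2],[0,0.2,-3.6,0,2],[0,0.2,-3.6,0,2],[0,0.2,-3.6,0,2]]'
python3 -m inch '[[0,0,0,0,2],[0,0,2,0,2],[0,0,6,0,2],[0,0,10,0,2],[0,0,14,0,2],[0,0,17,0,2],[0,0,18,0,2],[0,0,18,0,2],[0,0,18,0,2],[0,0,18,0,2]]'
python3 -m inch '[[0,0,0,0,2],[0,0,0,0,2],[0,0,0,0,2],[0,0,0,0,2]]'
```

```text
time_s: 18.48
position: [0.4615, -0.0593, 0.1234]
tcp_rot: [[0.879, -0.476, 0.002], [-0.476, -0.879, -0.001], [0.002, 0.0, -1.0]]
force: [-0.8, -0.9, 6.0]
opening: 0.421
grasp_force: 30.0
time_s: 19.32
position: [0.4593, -0.0582, 0.3008]
tcp_rot: [[0.879, -0.477, -0.004], [-0.477, -0.879, 0.002], [-0.004, 0.0, -1.0]]
force: [-0.3, 0.7, -2.1]
opening: 0.421
grasp_force: 30.0
time_s: 19.65
position: [0.4605, -0.0588, 0.3018]
tcp_rot: [[0.879, -0.477, -0.002], [-0.477, -0.879, 0.001], [-0.002, 0.0, -1.0]]
force: [-0.1, 0.4, -1.2]
opening: 0.425
grasp_force: 30.0
```

About 1.5 N, so it's empty. Into the crate.

```bash
python3 -m inch '[[-0.1,-2,0,0,2],[-0.2,-5,0,0,2],[-0.2,-9,0,0,2],[-0.2,-13,0,0,2],[-0.2,-17,0,0,2],[-0.2,-20,0,0,2],[-0.2,-21.2,0,0,2],[-0.2,-21.2,0,0,2],[-0.2,-21.2,0,0,2],[-0.2,-21.2,0,0,2]]'
python3 -m inch '[[0,0,-4,0,2],[0,0,-8,0,2],[0,0,-12,0,2],[0,0,-15,0,2],[0,0,-17,0,2],[0,0,-17.4,0,2],[0,0,-17.4,0,2],[0,0,-17.4,0,2],[0,0,-17.4,0,2]]'
```

```text
time_s: 20.48
position: [0.4584, -0.269, 0.3022]
tcp_rot: [[0.879, -0.476, -0.001], [-0.476, -0.879, 0.002], [-0.002, -0.001, -1.0]]
force: [0.4, 0.1, -1.3]
opening: 0.424
grasp_force: 30.0
time_s: 21.23
position: [0.4601, -0.2712, 0.1304]
tcp_rot: [[0.88, -0.476, 0.003], [-0.476, -0.88, -0.002], [0.004, 0.001, -1.0]]
force: [-0.4, -2.0, -1.9]
opening: 0.428
grasp_force: 30.0
```

```bash
python3 -m inch '[[0,0,0,0,6],[0,0,0,0,6],[0,0,0,0,6],[0,0,0,0,6],[0,0,0,0,6],[0,0,2,0,6],[0,0,6,0,6],[0,0,10,0,6],[0,0,12,0,6],[0,0,12,0,6]]'
python3 -c "
from h import *
caps('t4')"
```

```text
time_s: 22.07
position: [0.4617, -0.2734, 0.2542]
tcp_rot: [[0.879, -0.477, 0.009], [-0.477, -0.879, -0.008], [0.012, 0.003, -1.0]]
force: [0.4, 0.4, -0.1]
opening: 0.691
grasp_force: 0.0
[249 147  17  17 217] [0.6861 0.0471 0.151 ]
[245 217  17  17 228] [0.5555 0.0542 0.151 ]
[246 273  16  17 221] [0.4526 0.0518 0.151 ]
```

The far bottle was knocked to (0.686,0.047). Next is the bottle at (0.4526,0.052).

```bash
python3 -m inch '[[-0.7,4,0,0,7],[-0.7,8,0,0,7],[-0.7,12,0,0,7],[-0.7,16,0,0,7],[-0.7,20,0,0,7],[-0.7,24,0,0,7],[-0.7,28,0,0,7],[-0.7,32.3,0,0,7],[-0.7,32.3,0,0,7],[-0.7,32.3,0,0,7]]'
python3 -m inch '[[0,0,0,0,7],[0,0,-4,0,7],[0,0,-7,0,7],[0,0,-7,0,7],[0,0,-7,0,7]]'
```

```text
time_s: 22.95
position: [0.4501, 0.0544, 0.2472]
tcp_rot: [[0.882, -0.472, -0.004], [-0.472, -0.882, 0.0], [-0.003, 0.001, -1.0]]
force: [-0.9, -1.0, -0.2]
opening: 0.805
grasp_force: 0.0
time_s: 23.37
position: [0.4506, 0.0507, 0.1774]
tcp_rot: [[0.878, -0.479, -0.005], [-0.479, -0.878, 0.0], [-0.005, 0.002, -1.0]]
force: [0.0, 0.4, -0.5]
opening: 0.805
grasp_force: 0.0
```

```bash
python3 -m inch '[[0.1,0.1,-3,0,7],[0.1,0.1,-5.5,0,7],[0.1,0.1,-5.5,0,7],[0.1,0.1,-5.5,0,2],[0.1,0.1,-5.5,0,2],[0.1,0.1,-5.5,0,2],[0.1,0.1,-5.5,0,2],[0.1,0.1,-5.5,0,2],[0.1,0.1,-5.5,0,2],[0.1,0.1,-5.5,0,2]]'
python3 -m inch '[[0,0,0,0,2],[0,0,0,0,2],[0,0,2,0,2],[0,0,6,0,2],[0,0,10,0,2],[0,0,14,0,2],[0,0,17,0,2],[0,0,18,0,2],[0,0,18,0,2],[0,0,18,0,2]]'
python3 -m inch '[[0,0,0,0,2],[0,0,0,0,2],[0,0,0,0,2],[0,0,0,0,2]]'
```

```text
time_s: 24.2
position: [0.4533, 0.053, 0.1244]
tcp_rot: [[0.879, -0.476, 0.001], [-0.476, -0.879, -0.001], [0.002, -0.0, -1.0]]
force: [-0.5, -1.0, 4.8]
opening: 0.418
grasp_force: 30.0
time_s: 25.03
position: [0.4523, 0.0533, 0.3033]
tcp_rot: [[0.879, -0.477, -0.0], [-0.477, -0.879, 0.0], [-0.0, 0.0, -1.0]]
force: [-0.8, -0.1, -2.5]
opening: 0.419
grasp_force: 30.0
time_s: 25.37
position: [0.4523, 0.0532, 0.3024]
tcp_rot: [[0.879, -0.477, -0.003], [-0.477, -0.879, 0.0], [-0.003, 0.001, -1.0]]
force: [-0.1, 0.7, -1.6]
opening: 0.417
grasp_force: 30.0
```

Empty too. It goes to compartment (0.5447,-0.2458).

```bash
python3 -m inch '[[0.6,-2,0,0,2],[1.8,-6,0,0,2],[3,-10,0,0,2],[4.2,-14,0,0,2],[5.4,-18,0,0,2],[6.6,-22,0,0,2],[8,-26,0,0,2],[9,-29,0,0,2],[9.2,-29.9,0,0,2],[9.2,-29.9,0,0,2]]'
python3 -m inch '[[0,0,0,0,2],[0,0,-4,0,2],[0,0,-8,0,2],[0,0,-12,0,2],[0,0,-15,0,2],[0,0,-17,0,2],[0,0,-17.3,0,2],[0,0,-17.3,0,2],[0,0,-17.3,0,2],[0,0,-17.3,0,2]]'
```

```text
time_s: 26.2
position: [0.5453, -0.249, 0.3022]
tcp_rot: [[0.877, -0.48, -0.001], [-0.48, -0.877, -0.0], [-0.001, 0.0, -1.0]]
force: [1.4, 0.4, -1.7]
opening: 0.419
grasp_force: 30.0
time_s: 27.03
position: [0.5462, -0.246, 0.1328]
tcp_rot: [[0.879, -0.476, 0.003], [-0.476, -0.879, -0.002], [0.004, 0.0, -1.0]]
force: [0.1, 0.7, -1.0]
opening: 0.425
grasp_force: 30.0
```

```bash
python3 -m inch '[[0,0,0,0,6],[0,0,0,0,6],[0,0,0,0,6],[0,0,0,0,6],[0,0,0,0,6],[0,0,2,0,6],[0,0,6,0,6],[0,0,10,0,6],[0,0,12,0,6],[0,0,12,0,6]]'
python3 -c "
from h import *
caps('t5')"
```

```text
time_s: 27.87
position: [0.5481, -0.248, 0.257]
tcp_rot: [[0.879, -0.477, 0.01], [-0.477, -0.879, -0.007], [0.013, 0.001, -1.0]]
force: [-0.0, -0.4, 0.2]
opening: 0.696
grasp_force: 0.0
[249 147  17  17 226] [0.6863 0.047  0.151 ]
[245 217  17  17 227] [0.5555 0.0539 0.151 ]
[422 269  16  17 217] [ 0.4602 -0.2754  0.151 ]
```

```bash
python3 -m inch '[[1,4,0,0,7],[1,8,0,0,7],[1,12,0,0,7],[1,16,0,0,7],[1,20,0,0,7],[1,24,0,0,7],[1,28,0,0,7],[1,30,0,0,7],[1,30,0,0,7],[1,30,0,0,7]]'
python3 -m inch '[[0,0,0,0,7],[0,0,-4,0,7],[0,0,-7,0,7],[0,0,-7,0,7],[0,0,-7,0,7]]'
```

```text
time_s: 28.75
position: [0.5537, 0.0552, 0.2491]
tcp_rot: [[0.88, -0.474, -0.003], [-0.474, -0.88, -0.0], [-0.003, 0.002, -1.0]]
force: [0.4, -0.3, -0.0]
opening: 0.806
grasp_force: 0.0
time_s: 29.17
position: [0.5536, 0.0527, 0.1792]
tcp_rot: [[0.878, -0.479, -0.005], [-0.479, -0.878, 0.0], [-0.004, 0.002, -1.0]]
force: [0.5, -0.2, 1.3]
opening: 0.801
grasp_force: 0.0
```

```bash
python3 -m inch '[[0.1,0.1,-3,0,7],[0.1,0.1,-5.7,0,7],[0.1,0.1,-5.7,0,7],[0.1,0.1,-5.7,0,2],[0.1,0.1,-5.7,0,2],[0.1,0.1,-5.7,0,2],[0.1,0.1,-5.7,0,2],[0.1,0.1,-5.7,0,2],[0.1,0.1,-5.7,0,2],[0.1,0.1,-5.7,0,2]]'
python3 -m inch '[[0,0,0,0,2],[0,0,0,0,2],[0,0,2,0,2],[0,0,6,0,2],[0,0,10,0,2],[0,0,14,0,2],[0,0,17,0,2],[0,0,18,0,2],[0,0,18,0,2],[0,0,18,0,2]]'
python3 -m inch '[[0,0,0,0,2],[0,0,0,0,2],[0,0,0,0,2],[0,0,0,0,2]]'
```

```text
time_s: 30.0
position: [0.5563, 0.0548, 0.1246]
tcp_rot: [[0.879, -0.476, 0.001], [-0.476, -0.879, -0.001], [0.002, 0.0, -1.0]]
force: [-0.8, -1.9, 4.1]
opening: 0.423
grasp_force: 30.0
time_s: 30.83
position: [0.5544, 0.0554, 0.3016]
tcp_rot: [[0.879, -0.477, -0.004], [-0.477, -0.879, 0.001], [-0.004, 0.001, -1.0]]
force: [-0.6, -0.3, -6.3]
opening: 0.418
grasp_force: 30.0
time_s: 31.17
position: [0.5553, 0.0551, 0.302]
tcp_rot: [[0.879, -0.477, -0.003], [-0.477, -0.879, 0.0], [-0.003, 0.001, -1.0]]
force: [0.9, -0.1, -4.0]
opening: 0.418
grasp_force: 30.0
```

About 4–6 N: this is the full bottle. Take it to the seat, reusing the TCP recorded at the spent bottle's grasp (0.474,0.278).

```bash
python3 -m inch '[[-0.7,2,0,0,2],[-1.8,5,0,0,2],[-3.2,9,0,0,2],[-4.6,13,0,0,2],[-6,17,0,0,2],[-7.4,20.5,0,0,2],[-8.1,22.3,0,0,2],[-8.1,22.3,0,0,2],[-8.1,22.3,0,0,2],[-8.1,22.3,0,0,2]]'
python3 -m inch '[[0,0,0,0,2],[0,0,-3,0,2],[0,0,-6,0,2],[0,0,-8,0,2],[0,0,-8,0,2],[0,0,-8,0,2]]'
```

```text
time_s: 32.0
position: [0.475, 0.2776, 0.3032]
tcp_rot: [[0.879, -0.476, -0.0], [-0.476, -0.879, -0.001], [0.001, 0.001, -1.0]]
force: [0.6, -0.7, -5.0]
opening: 0.417
grasp_force: 30.0
time_s: 32.5
position: [0.475, 0.2769, 0.2229]
tcp_rot: [[0.878, -0.478, -0.002], [-0.478, -0.878, -0.001], [-0.002, 0.002, -1.0]]
force: [0.7, 0.2, -4.3]
opening: 0.418
grasp_force: 30.0
```

```bash
python3 -m inch '[[0,0.1,-1.5,0,2],[0,0.1,-3,0,2],[0,0.1,-4.5,0,2],[0,0.1,-5.5,0,2],[0,0.1,-6.1,0,2],[0,0.1,-6.2,0,2],[0,0.1,-6.2,0,2],[0,0.1,-6.2,0,2]]'
```

```text
time_s: 33.17
position: [0.476, 0.2794, 0.1627]
tcp_rot: [[0.879, -0.477, 0.003], [-0.477, -0.879, 0.001], [0.002, -0.002, -1.0]]
force: [-0.1, -0.1, -5.3]
opening: 0.421
grasp_force: 30.0
```

Still hanging. Lower 3 mm more to contact.

```bash
python3 -m inch '[[-0.1,-0.1,-0.1,0,2],[-0.1,-0.1,-0.2,0,2],[-0.1,-0.1,-0.3,0,2],[-0.1,-0.1,-0.3,0,2]]'
```

```text
time_s: 33.5
position: [0.4745, 0.2784, 0.1607]
tcp_rot: [[0.879, -0.476, 0.002], [-0.476, -0.879, 0.001], [0.002, -0.002, -1.0]]
force: [-2.0, -0.5, 6.3]
opening: 0.42
grasp_force: 30.0
```

```bash
python3 -m inch '[[0,0,0.1,0,3],[0,0,0.1,0,7],[0,0,0.1,0,7],[0,0,0.1,0,7],[0,0,0.1,0,7],[0,0,0.1,0,7],[0,0,3,0,7],[0,0,7,0,7],[0,0,10,0,7],[0,0,10,0,7]]'
python3 -m inch '[[4,-4,0,0,6],[7,-8,0,0,6],[10,-12,0,0,6],[13,-16,0,0,6],[16,-20,0,0,6],[19,-24,0,0,6],[19,-28,0,0,6],[19,-28,0,0,6],[19,-28,0,0,6],[19,-28,0,0,6]]'
python3 - <<'E'
from h import *
c=caps('t6',.186); s=snap('side','s6')
cv2.imwrite('pics/v6.png',cv2.convertScaleAbs(np.hstack([c['image'][:,60:460],s['image'][:,60:460]]),alpha=1.6))
E
```

```text
time_s: 34.33
position: [0.4783, 0.2798, 0.2654]
tcp_rot: [[0.879, -0.476, 0.014], [-0.476, -0.879, 0.005], [0.01, -0.011, -1.0]]
force: [1.0, -0.5, 0.1]
opening: 0.802
grasp_force: 0.0
time_s: 35.17
position: [0.6648, -0.0055, 0.2575]
tcp_rot: [[0.877, -0.481, -0.0], [-0.481, -0.877, -0.0], [-0.0, 0.001, -1.0]]
force: [-0.5, 1.0, -0.5]
opening: 0.689
grasp_force: 0.0
[249 150  15  14 134] [0.6775 0.0488 0.186 ]
[407 223  18  17 239] [ 0.5449 -0.2392  0.186 ]
[466 254  17  18 226] [ 0.4881 -0.3461  0.186 ]
[421 269  18  17 240] [ 0.4628 -0.2637  0.186 ]
```

View pics/v6.png

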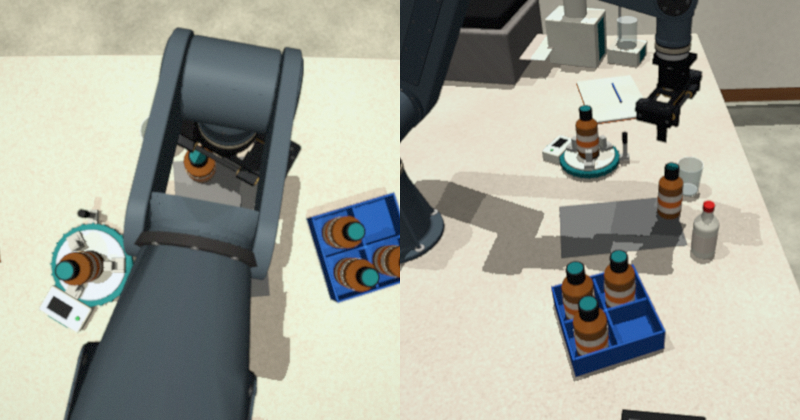

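The full bottle stands upright on the seat, three bottles stand in the crate, and one empty is left near the beaker. The handle is at top-view full-image (150,214). Now I close the collar.

```bash
python3 -m inch '[[0,4,0,0,5],[0,8,0,0,5],[-2,12,0,0,5],[-4,16,0,0,5],[-6,20,0,0,5],[-8,24,0,0,5],[-8.5,28,0,0,5],[-8.5,28.3,0,0,5],[-8.5,28.3,0,0,5],[-8.5,28.3,0,0,5]]'
python3 -m inch '[[0,0,-4,0,5],[0,0,-8,0,5],[0,0,-12,0,5],[0,0,-13,0,5],[0,0,-13,0,5],[0,0,-13,0,5]]'
```

```text
time_s: 36.1
position: [0.5773, 0.283, 0.2587]
tcp_rot: [[0.881, -0.473, -0.0], [-0.473, -0.881, -0.001], [0.0, 0.001, -1.0]]
force: [-0.7, -0.0, 0.4]
opening: 0.577
grasp_force: 0.0
time_s: 36.6
position: [0.5799, 0.2804, 0.1293]
tcp_rot: [[0.879, -0.478, 0.001], [-0.478, -0.879, 0.0], [0.001, -0.0, -1.0]]
force: [0.3, -1.5, 0.3]
opening: 0.572
grasp_force: 0.0
```

```bash
python3 -m inch '[[0,-0.2,-2,0,5],[0,-0.2,-4,0,5],[0,-0.2,-5.6,0,5],[0,-0.2,-5.6,0,5]]'
python3 -m inch '[[0,0,0,0,0.5],[0,0,0,0,0.5],[0,0,0,0,0.5],[0,0,0,0,0.5],[0,0,0,0,0.5],[0,0,0,0,0.5],[0,0,0,0,0.5],[0,0,0,0,0.5]]'
python3 - <<'E'
from h import *
p=readout.read_state()['position']; H=np.array([.4742,.2775]); d=p[:2]-H; print(np.hypot(*d),np.degrees(np.arctan2(d[1],d[0])))
for t in list(range(3,67,3)):
    a=-np.radians(t); e=np.array([[np.cos(a),-np.sin(a)],[np.sin(a),np.cos(a)]])@d-d; print(t,np.round(e*100,1),end=' ')
E
```

```text
time_s: 36.93
position: [0.5792, 0.2787, 0.0728]
tcp_rot: [[0.879, -0.477, -0.0], [-0.477, -0.879, -0.0], [-0.0, 0.0, -1.0]]
force: [-0.6, -0.3, -0.1]
opening: 0.577
grasp_force: 0.0
time_s: 37.6
position: [0.5788, 0.2787, 0.0733]
tcp_rot: [[0.879, -0.476, -0.0], [-0.476, -0.879, -0.001], [0.0, 0.001, -1.0]]
force: [-2.0, -2.1, 5.2]
opening: 0.19
grasp_force: 30.0
0.10458038257019008 0.6503899937062296
3 [-0.  -0.5] 6 [-0.  -1.1] 9 [-0.1 -1.6] 12 [-0.2 -2.2] 15 [-0.3 -2.7] 18 [-0.5 -3.2] 21 [-0.7 -3.8] 24 [-0.9 -4.3] 27 [-1.1 -4.8] 30 [-1.3 -5.2] 33 [-1.6 -5.7] 36 [-1.9 -6.2] 39 [-2.3 -6.6] 42 [-2.6 -7. ] 45 [-3.  -7.4] 48 [-3.4 -7.8] 51 [-3.8 -8.2] 54 [-4.2 -8.5] 57 [-4.7 -8.8] 60 [-5.1 -9.1] 63 [-5.6 -9.4] 66 [-6.1 -9.6]
```

```bash
python3 -m inch '[[0,-0.5,0,0,0.5],[0,-1.1,0,0,0.5],[-0.1,-1.6,0,0,0.5],[-0.2,-2.2,0,0,0.5],[-0.3,-2.7,0,0,0.5],[-0.5,-3.2,0,0,0.5],[-0.7,-3.8,0,0,0.5],[-0.9,-4.3,0,0,0.5],[-1.1,-4.8,0,0,0.5],[-1.3,-5.2,0,0,0.5]]'
python3 -m inch '[[-0.3,-0.5,0,0,0.5],[-0.6,-1,0,0,0.5],[-1,-1.4,0,0,0.5],[-1.3,-1.8,0,0,0.5],[-1.7,-2.2,0,0,0.5],[-2.1,-2.6,0,0,0.5],[-2.5,-3,0,0,0.5],[-2.9,-3.3,0,0,0.5],[-3.4,-3.6,0,0,0.5],[-3.4,-3.6,0,0,0.5]]'
```

```text
time_s: 38.43
position: [0.5715, 0.2292, 0.0733]
tcp_rot: [[0.878, -0.479, 0.012], [-0.479, -0.878, 0.006], [0.008, -0.011, -1.0]]
force: [6.7, 4.8, -4.7]
opening: 0.19
grasp_force: 30.0
time_s: 39.27
position: [0.5383, 0.1908, 0.0733]
tcp_rot: [[0.878, -0.478, 0.014], [-0.478, -0.878, 0.001], [0.011, -0.008, -1.0]]
force: [8.7, -2.4, -4.6]
opening: 0.186
grasp_force: 30.0
```

```bash
python3 -m inch '[[-0.4,-0.25,0,0,0.5],[-0.8,-0.5,0,0,0.5],[-0.8,-0.5,0,0,0.5]]'
python3 -m inch '[[-0.4,-0.2,0,0,0.5],[-0.4,-0.2,0,0,0.5],[-0.4,-0.2,0,0,0.5]]'
python3 -m inch '[[-0.4,-0.2,0,0,0.5],[-0.4,-0.2,0,0,0.5],[-0.4,-0.2,0,0,0.5]]'
```

```text
time_s: 39.52
position: [0.5311, 0.1866, 0.0733]
tcp_rot: [[0.878, -0.479, 0.015], [-0.479, -0.878, 0.003], [0.012, -0.01, -1.0]]
force: [8.8, -0.6, -5.5]
opening: 0.189
grasp_force: 30.0
time_s: 39.77
position: [0.5293, 0.1853, 0.0734]
tcp_rot: [[0.877, -0.479, 0.019], [-0.479, -0.878, 0.004], [0.015, -0.012, -1.0]]
force: [11.7, 3.1, -9.1]
opening: 0.192
grasp_force: 30.0
time_s: 40.02
position: [0.5272, 0.1839, 0.0734]
tcp_rot: [[0.877, -0.48, 0.023], [-0.48, -0.877, 0.005], [0.018, -0.015, -1.0]]
force: [14.1, 4.2, -11.3]
opening: 0.19
grasp_force: 29.9
```

```bash
python3 -m inch '[[-0.4,-0.2,0,0,0.5],[-0.4,-0.2,0,0,0.5],[-0.4,-0.2,0,0,0.5],[-0.4,-0.2,0,0,0.5]]'
python3 -m inch '[[-0.4,-0.2,0,0,0.5],[-0.4,-0.2,0,0,0.5],[-0.4,-0.2,0,0,0.5],[-0.4,-0.2,0,0,0.5]]'
```

```text
time_s: 40.35
position: [0.5263, 0.1832, 0.0735]
tcp_rot: [[0.877, -0.48, 0.029], [-0.481, -0.877, 0.007], [0.022, -0.02, -1.0]]
force: [19.2, 8.1, -15.4]
opening: 0.19
grasp_force: 29.9
time_s: 40.68
position: [0.5264, 0.1831, 0.0737]
tcp_rot: [[0.876, -0.481, 0.038], [-0.482, -0.876, 0.011], [0.028, -0.028, -0.999]]
force: [25.5, 15.3, -22.9]
opening: 0.188
grasp_force: 29.9
```

At the stop. Relax, release and go up.

```bash
python3 -m inch '[[0.7,0.4,0,0,0.5],[1.3,0.7,0,0,0.5],[1.3,0.7,0,0,0.5]]'
python3 -m inch '[[0,0,0,0,2],[0,0,0,0,5],[0,0,0,0,5],[0,0,0,0,5],[0,0,0,0,5],[0,0,0,0,5],[0,0,4,0,5],[0,0,8,0,5],[0,0,12,0,5],[0,0,18,0,5]]'
python3 -m inch '[[0,-4,3,0,6],[0,-8,3,0,6],[0,-12,3,0,6],[0,-16,3,0,6],[0,-20,3,0,6],[0,-24,3,0,6],[0,-28,3,0,6],[0,-32,3,0,6],[0,-32,3,0,6],[0,-32,3,0,6]]'
python3 - <<'E'
from h import *
c=caps('t7'); s=snap('side','s7')
cv2.imwrite('pics/v7.png',cv2.convertScaleAbs(np.hstack([c['image'][:,100:500],s['image'][:,60:460]]),alpha=1.6))
E
```

```text
time_s: 40.93
position: [0.5301, 0.1854, 0.0734]
tcp_rot: [[0.879, -0.476, 0.017], [-0.476, -0.879, 0.001], [0.015, -0.009, -1.0]]
force: [11.9, -1.1, -4.9]
opening: 0.188
grasp_force: 30.0
time_s: 41.77
position: [0.5193, 0.1849, 0.2351]
tcp_rot: [[0.879, -0.477, -0.003], [-0.477, -0.879, -0.001], [-0.003, 0.002, -1.0]]
force: [0.8, 0.4, -0.0]
opening: 0.574
grasp_force: 0.0
time_s: 42.6
position: [0.52, -0.1367, 0.2638]
tcp_rot: [[0.877, -0.481, -0.001], [-0.481, -0.877, 0.001], [-0.002, -0.0, -1.0]]
force: [-0.3, 0.3, 0.6]
opening: 0.688
grasp_force: 0.0
[249 147  17  17 227] [0.6863 0.0471 0.151 ]
```

View pics/v7.png

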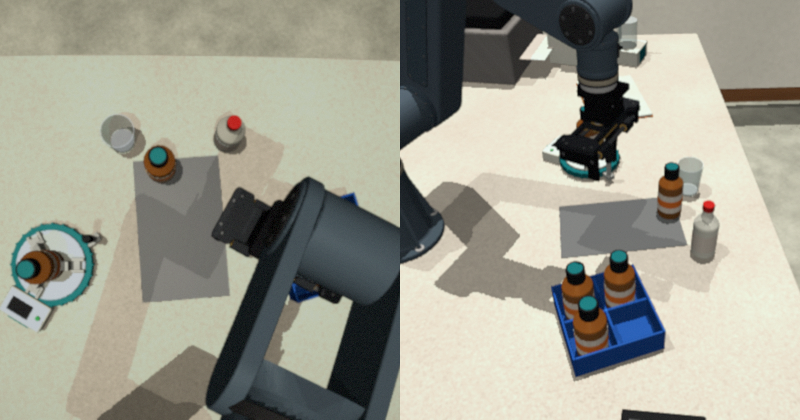

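The clamp is closed with the handle back at its start position (top-view (193,238)), and the bottle is upright. The last empty is at (0.6863,0.0471), clear of the beaker (218,135).

```bash
python3 -m inch '[[3,3,0,0,7],[6,6,0,0,7],[9,9,0,0,7],[12,12,0,0,7],[15,15,0,0,7],[16.7,18.3,0,0,7],[16.7,18.3,0,0,7],[16.7,18.3,0,0,7],[16.7,18.3,0,0,7]]' >/dev/null
python3 -m inch '[[0,0,-4,0,7],[0,0,-8,0,7],[0,0,-8,0,7],[0,0,-8,0,7]]'
```

```text
time_s: 43.78
position: [0.685, 0.0475, 0.1823]
tcp_rot: [[0.879, -0.478, -0.007], [-0.478, -0.879, 0.0], [-0.006, 0.003, -1.0]]
force: [0.1, -0.3, 0.3]
opening: 0.8
grasp_force: 0.0
```

```bash
python3 -m inch '[[0.1,0,-3,0,7],[0.1,0,-6,0,7],[0.1,0,-6,0,7],[0.1,0,-6,0,2],[0.1,0,-6,0,2],[0.1,0,-6,0,2],[0.1,0,-6,0,2],[0.1,0,-6,0,2],[0.1,0,-6,0,2],[0.1,0,-6,0,2]]'
python3 -m inch '[[0,0,0,0,2],[0,0,0,0,2],[0,0,2,0,2],[0,0,6,0,2],[0,0,10,0,2],[0,0,14,0,2],[0,0,18,0,2],[0,0,20,0,2],[0,0,20,0,2],[0,0,20,0,2]]'
python3 -m inch '[[0,0,0,0,2],[0,0,0,0,2],[0,0,0,0,2],[0,0,0,0,2]]'
```

```text
time_s: 44.62
position: [0.6895, 0.0479, 0.1255]
tcp_rot: [[0.879, -0.476, 0.002], [-0.476, -0.879, -0.001], [0.002, -0.0, -1.0]]
force: [0.1, -1.3, 4.1]
opening: 0.413
grasp_force: 30.0
time_s: 45.45
position: [0.689, 0.0483, 0.3246]
tcp_rot: [[0.879, -0.477, 0.001], [-0.477, -0.879, 0.0], [0.001, -0.001, -1.0]]
force: [0.0, 0.2, -2.8]
opening: 0.417
grasp_force: 30.0
time_s: 45.78
position: [0.6882, 0.0482, 0.322]
tcp_rot: [[0.879, -0.477, -0.004], [-0.477, -0.879, 0.0], [-0.004, 0.001, -1.0]]
force: [-0.4, -0.7, -1.7]
opening: 0.417
grasp_force: 30.0
```

```bash
python3 -m inch '[[-0.6,-2,0,0,2],[-1.8,-6,0,0,2],[-3,-10,0,0,2],[-4.2,-14,0,0,2],[-5.4,-18,0,0,2],[-6.6,-22,0,0,2],[-7.8,-26,0,0,2],[-9,-30,0,0,2],[-10.2,-34,0,0,2],[-11.4,-37.5,0,0,2]]' >/dev/null
python3 -m inch '[[-0.1,-0.4,0,0,2],[-0.1,-0.4,0,0,2],[-0.1,-0.4,0,0,2],[-0.1,-0.4,-4,0,2],[-0.1,-0.4,-8,0,2],[-0.1,-0.4,-10,0,2],[-0.1,-0.4,-10,0,2]]'
```

```text
time_s: 47.2
position: [0.571, -0.3256, 0.2179]
tcp_rot: [[0.88, -0.474, -0.011], [-0.474, -0.88, 0.01], [-0.014, -0.003, -1.0]]
force: [-0.8, -0.6, -1.9]
opening: 0.416
grasp_force: 30.0
```

```bash
python3 -m inch '[[0,0,0,0,2],[0,0,0,0,2],[0,0,0,0,2]]'
```

```text
time_s: 47.45
position: [0.5759, -0.3314, 0.2273]
tcp_rot: [[0.88, -0.476, 0.005], [-0.476, -0.88, -0.004], [0.006, 0.001, -1.0]]
force: [-0.0, -1.1, -1.4]
opening: 0.417
grasp_force: 30.0
```

Now lower to about 0.131.

```bash
python3 -m inch '[[-0.2,0,-3,0,2],[-0.2,0,-6,0,2],[-0.2,0,-8,0,2],[-0.2,0,-9.2,0,2],[-0.2,0,-9.3,0,2],[-0.2,0,-9.3,0,2],[-0.2,0,-9.3,0,2],[-0.2,0,-9.3,0,2]]'
```

```text
time_s: 48.12
position: [0.5732, -0.3318, 0.1334]
tcp_rot: [[0.879, -0.477, 0.003], [-0.477, -0.879, -0.003], [0.004, 0.001, -1.0]]
force: [0.9, -0.0, -0.4]
opening: 0.418
grasp_force: 30.0
```

```bash
python3 -m inch '[[0,0,-0.3,0,2],[0,0,-0.3,0,2],[0,0,-0.3,0,6],[0,0,-0.3,0,6],[0,0,-0.3,0,6],[0,0,-0.3,0,6],[0,0,-0.3,0,6],[0,0,3,0,6],[0,0,7,0,6],[0,0,12,0,6]]'
python3 -m inch '[[-4,2,6,0,6],[-8,4,10,0,6],[-12,6,12,0,6],[-16,10,12,0,6],[-16,14,12,0,6],[-16,18,12,0,6],[-16,22,12,0,6],[-16,22,12,0,6],[-16,22,12,0,6],[-16,22,12,0,6]]'
python3 - <<'E'
from h import *
c=caps('t8',.155); s=snap('side','s8')
for f in('side0','s8'):
    i=load(f)['image']; hs=cv2.cvtColor(i,40)[135:180,262:275,2]; q=np.argwhere(hs<25); print(f,q.mean(0),len(q))
cv2.imwrite('pics/v8.png',cv2.convertScaleAbs(np.hstack([c['image'][:,100:500],s['image'][:,60:460]]),alpha=1.6))
E
```

```text
time_s: 48.95
position: [0.5709, -0.3301, 0.2425]
tcp_rot: [[0.879, -0.477, -0.003], [-0.477, -0.879, 0.003], [-0.004, -0.001, -1.0]]
force: [-0.0, 0.5, 1.0]
opening: 0.684
grasp_force: 0.0
time_s: 49.78
position: [0.4113, -0.109, 0.3637]
tcp_rot: [[0.881, -0.473, 0.001], [-0.473, -0.881, -0.001], [0.002, 0.0, -1.0]]
force: [0.1, 0.1, 0.5]
opening: 0.689
grasp_force: 0.0
[451 211  16  16 204] [ 0.5693 -0.3319  0.155 ]
[408 223  16  17 217] [ 0.5458 -0.2487  0.155 ]
[467 255  16  16 209] [ 0.4869 -0.3606  0.155 ]
[422 269  16  17 214] [ 0.4605 -0.2741  0.155 ]
side0 [27.94736842  7.61842105] 76
s8 [21.57446809  5.63829787] 47
```

View pics/v8.png

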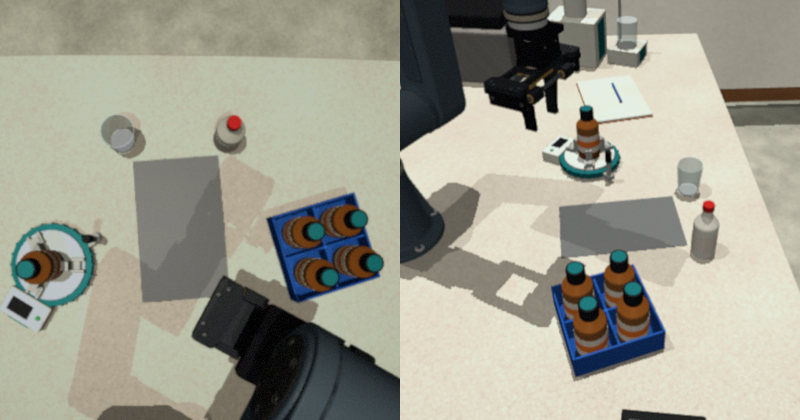

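All four empties stand upright, one per compartment. I'll check the collar angle against the start picture before handing in.

```bash
python3 - <<'E'
from h import *
f=lambda n:cv2.cvtColor(load(n)['image'],6)
a=f('top0')
for n in('t7','t8'):
    b=f(n); print(n,cv2.phaseCorrelate(np.float64(a[228:250,174:204]),np.float64(b[228:250,174:204])))
for n in ('top0','t8'):
    i=f(n)[228:248,178:200]; q=np.argwhere(i<28); print(n,q.mean(0),len(q))
H=np.array([.4742,.2775])
for n in('t8',):
    c=load(n); p=px2w(c,186.6,238.7,.102)
    print(np.degrees(np.arctan2(*(p[:2]-H)[::-1])), w2px(c,[[H[0]+.105*np.cos(np.radians(t)),H[1]+.105*np.sin(np.radians(t)),.102] for t in(-63,-58,-53)]))
E
```

```text
t7 ((0.10992422357146303, 0.07559204580115342), 1.0362197661111996)
t8 ((0.03981486359402808, -0.04968618604404185), 1.025855098391794)
top0 [10.52857143 10.05714286] 70
t8 [10.31746032 10.20634921] 63
-58.797452205438596 [[187.89115251 242.47815536]
 [185.68683253 238.37946997]
 [183.13937994 234.49942881]]
```

The handle is within 0.1 px of its starting position, so the collar is back at 0 and tight.

```bash
python3 -c "
from rig import bot
print(bot.hand_in())"
```

```text
the job is handed in; nothing more can be done
None
```

The job is handed in: the full bottle stands in the clamp with the collar turned back to its stop, all four empties (including the spent one) are upright in separate crate compartments, and the beaker and wash bottle were left alone.

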